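# Set out the dilution kit by height

## Robot

A 6-joint arm with a two-finger parallel gripper is mounted at the origin on a cart in front of the work surface, level with it; the furniture and walls round the work are solid. World frame = base frame: x ahead of the robot, y to its left, z up, the work surface at z = 0. Lengths are in m, angles in degrees, forces in N, time in s.
With the tool pointing down it reaches from about 0.4 to 0.825 m from the base axis. Payload 7 kg.
Tool frame: the origin (TCP) lies on the centre line of the jaws, within the pads' length; the fingertips stand 11 mm ahead of it and the grasp point (between the pads) lies 8 mm behind it (arm.tip_reach is the z of the fingertips in the tool frame, in m); z points along the fingers, y is the line along which they close (so a half turn about z gives the same grasp; the last joint's range is limited). The gripper opens to 88 mm and grips with 3 to 60 N. Pads are 19 mm wide; open, the fingers measure 130 mm over their backs; the gripper's body (78 mm by 193 mm) begins 47 mm behind the grasp point.
Start: joints at [91.851, 20.546, 0.682, 0, -70.136, -16.507], TCP at [0.171, 0.653, 0.238] pointing down, gripper open.
Joint ranges: [-176.03, 176.03], [-82.01, 121.73], [-58.28, 71.71], [-173.87, 95.51], [-174.79, -0.11], [-173.66, 173.66]. Speed limits (degrees/s): [136.94, 136.94, 172.46, 180, 180, 180].

## Interface

Orientations are given as a 3x3 rotation matrix whose columns are the frame's x, y, z axes.
In Python, from plant import arm, capture gives the robot as it stands. The module is installed in compiled form; this text tells all that it offers.
- The arm moves only by the tool drive_tool, never from a script. Its argument "motion" is a list of rows, each a list of 7 numbers: the gripper's target within -1 to 1 (fully open at 1, half-way at 0, shut at -1), then the shift along the world's x, y, z in m, then the turn, a rotation vector about the world's x, y, z in degrees. In form: [[jaw, tx, ty, tz, rx, ry, rz], ...]. A call has 1 to 5 rows; each row shifts and turns the commanded pose from where the row before left it; what a row does not reach is not made up. A row lasts 1/12 s, in which the tool goes at most 41.7 mm and 7.16 degrees, less where a joint would pass 70% of its speed; a pose out of reach is approached as far as the arm can. A call is refused whole if a number of a shift passes 0.0417 or a number of a turn 7.16, either way. A call with a gripper value outside its range is refused whole. The fingers move at their own pace and stop on an object; "newtons" is the grip in N (left out, the last holds). Time passes only in rows, so rows that do not move let the fingers close. It gives the time, the measured TCP pose, the force, the opening and the grip force at its end, in the units of the state.
- arm.observe(): the state, without advancing time (a new reading comes with each control period).
- capture(name): name is "scene" or "top" or "wrist"; returns a dict with "frame" (480x640x3 uint8, red, green, blue), "camera_matrix" (3x3 intrinsics, pixels), "camera_from_world" (4x4, takes a point from world to camera coordinates). Camera axes: x right, y up, looking along -z (the intrinsics and any distortion apply to the point x, -y, -z); pixel columns grow to the right and rows downward; lengths in m; the calibration is good to about 2 mm. A picture is of the moment at which its call begins. There is no depth.
- arm.finish_job(): hands the job in; it is judged then, once.
The state is a dict: "time": time; "joints": joint angles; "qvel": joint speeds; "joint_torque": joint torques, N m; "tool_pos": TCP position; "ee_rot": TCP orientation; "contact_force": force on the tool from outside, world axes, zero at the start; "torque": the same for the moment, N m; "width": finger opening in m; "finger_force": force on a finger pad.
Only numpy, scipy, OpenCV 4.12 (cv2) and the standard library are available. Lean on these libraries where they do the work, as an engineer would, in place of code of your own. Each camera call takes 0.05 s, during which the arm holds its last target. There are 200 camera calls.

## Task

Set out the dilution kit on the bar with the four round pads: the vial, the dropper bottle and the two measuring cylinders, each standing upright in the middle of its own pad, lined up in order of height with the tallest on the pad next to the white wash bottle that stands at one end of the bar, and the shortest on the pad next to the beaker at the other end. Do not tip any of them over, and leave the wash bottle and the beaker where they stand.

Things in the scene. Friction and masses are not known exactly. Their poses are not given: they have to be found in the camera images.
- vial_mid (a point): white screw-cap sample vial, the shortest: 58 mm high, 27 mm across; starts standing on the worktop. Point: its centre, 29 mm above its underside; z is its upright axis. Take it round the body, at or just below this point (the cap above 45 mm gives no grip)
- dropper_mid (a point): amber dropper bottle with a black rubber bulb: 100 mm high, body 33 mm across up to 55 mm, above that a neck and bulb that grip as a square bar 14 mm wide along its x and y axes; starts standing on the worktop. Point: its centre, 50 mm above its underside; z is its upright axis. Take it round the black top, about 75 to 80 mm above its underside
- short_cylinder_mid (a point): clear measuring cylinder without a coloured foot: 125 mm high, foot 40 mm across, tube 26 mm across; starts standing on the worktop. Point: its centre, 62.5 mm above its underside; z is its upright axis. Take it round the upper tube, about 85 mm above its underside
- tall_cylinder_mid (a point): clear measuring cylinder with a red foot, the tallest: 185 mm high, foot 40 mm across and 26 mm high, tube 22 mm across; light and slender; starts standing on the worktop. Point: its centre, 92.5 mm above its underside; z is its upright axis. Take it round the upper tube, about 145 mm above its underside
- pad_1: round black rubber pad with a thin grey ring, 66 mm across, 3 mm thick, one of four alike, fixed in a straight row on a flat aluminium bar (400 x 90 x 8 mm, lying on the worktop), 100 mm from centre to centre; pad_1 is the end pad farthest to the robot's left. Origin: centre of its underside, 8 mm above the worktop; the top it carries things on is at z = 11 mm. Its x axis points across the bar away from the robot, its y axis along the row towards pad_1
- pad_2: round black rubber pad with a thin grey ring, 66 mm across, 3 mm thick, one of four alike, fixed in a straight row on a flat aluminium bar (400 x 90 x 8 mm, lying on the worktop), 100 mm from centre to centre; pad_2 is next to pad_1. Origin: centre of its underside, 8 mm above the worktop; the top it carries things on is at z = 11 mm. Its x axis points across the bar away from the robot, its y axis along the row towards pad_1
- pad_3: round black rubber pad with a thin grey ring, 66 mm across, 3 mm thick, one of four alike, fixed in a straight row on a flat aluminium bar (400 x 90 x 8 mm, lying on the worktop), 100 mm from centre to centre; pad_3 is between pad_2 and pad_4. Origin: centre of its underside, 8 mm above the worktop; the top it carries things on is at z = 11 mm. Its x axis points across the bar away from the robot, its y axis along the row towards pad_1
- pad_4: round black rubber pad with a thin grey ring, 66 mm across, 3 mm thick, one of four alike, fixed in a straight row on a flat aluminium bar (400 x 90 x 8 mm, lying on the worktop), 100 mm from centre to centre; pad_4 is the end pad farthest to the robot's right. Origin: centre of its underside, 8 mm above the worktop; the top it carries things on is at z = 11 mm. Its x axis points across the bar away from the robot, its y axis along the row towards pad_1
- wash_bottle: white squeeze bottle with a blue cap and a bent spout, body 60 mm across, 192 mm high, standing loose on the worktop about 0.11 m beyond one end pad (either end: pad_1 or pad_4). Origin: near the middle of its underside. Stays where it is
- beaker: empty plastic beaker, 85 mm across at the rim, 86 mm high, standing loose on the worktop beyond the other end pad. Origin: near the middle of its underside. Stays where it is
Things that resemble listed ones, but are neither listed nor needed, are in the scene too. Leave any black or yellow look-alike of the part that bears short_cylinder_mid alone.

How it is judged (in metres and radians):
At the end, for the whole second after the job is handed in: Counted from the pad next to the wash bottle: tall cylinder, short cylinder, dropper bottle, vial, each with its centre within 13 mm (in plan) of its pad's centre, standing on the pad (height within 5 mm), upright within 0.1 rad, and at rest (height (world z) of vial_mid between 0.035 and 0.045 m and angle between each of vial_mid, dropper_mid, short_cylinder_mid, tall_cylinder_mid's own z axis and vertical below 0.1 rad and linear speed of each of vial, dropper, short_cylinder, tall_cylinder below 0.03 m/s and height (world z) of dropper_mid between 0.056 and 0.066 m and height (world z) of short_cylinder_mid between 0.0685 and 0.0785 m and height (world z) of tall_cylinder_mid between 0.0985 and 0.1085 m and ((horizontal distance between wash_bottle and pad_1 below 0.2 m and horizontal distance between tall_cylinder_mid and pad_1 below 0.013 m and horizontal distance between short_cylinder_mid and pad_2 below 0.013 m and horizontal distance between dropper_mid and pad_3 below 0.013 m and horizontal distance between vial_mid and pad_4 below 0.013 m) or (horizontal distance between wash_bottle and pad_4 below 0.2 m and horizontal distance between vial_mid and pad_1 below 0.013 m and horizontal distance between dropper_mid and pad_2 below 0.013 m and horizontal distance between short_cylinder_mid and pad_3 below 0.013 m and horizontal distance between tall_cylinder_mid and pad_4 below 0.013 m))); the robot touches nothing.
It fails at once if the wash bottle is shifted by more than 20 mm (distance of wash_bottle from where it was at the start of the episode above 0.02 m).
It fails at once if the beaker is shifted by more than 20 mm (distance of beaker from where it was at the start of the episode above 0.02 m).
It fails at once if one of the four things is tipped over (angle between any of vial_mid, dropper_mid, short_cylinder_mid, tall_cylinder_mid's own z axis and vertical above 0.7 rad).
It also fails if it takes over 96 s, if anything falls off the work surface, if the arm or the gripper's body presses on something with over 40 N, if the wrist force passes 120 N, or if a joint passes its speed limit or range.

## Working session

There is one attempt and no reset: what is moved stays moved. The work goes in short steps, Python scripts to look and compute and a tool call to move; the robot and the scene stay as the last step left them, time stands still between calls to the robot, and variables do not carry over. Pictures are saved under pics/ and viewed, at most 14 in all, crops included, and the job is handed in when it is done.

Besides the shell and the picture viewer there is one more tool, called after "Emit:" by a JSON object that holds its "name" and its "arguments", one argument or row to a line. drive_tool: Moves the arm, as the interface text tells. Its arguments: {"type":"object","properties":{"motion":{"type":"array","items":{"type":"array","items":{"type":"number"}}},"newtons":{"type":"number"}},"required":["motion"]}

```bash
mkdir -p pics; cat > h.py <<'E'
import numpy as np, cv2
from plant import arm, capture
def snap(n,f):
    d=capture(n); cv2.imwrite('pics/'+f+'.png',d['frame'][:,:,::-1]); np.savez('pics/'+f+'.npz',**d); return d
def load(f): return dict(np.load('pics/'+f+'.npz'))
def ray(d,u,v):
    T=d['camera_from_world']; K=d['camera_matrix']; R=T[:3,:3]
    c=-R.T@T[:3,3]; p=np.linalg.inv(K)@[u,v,1]; r=R.T@[p[0],-p[1],-p[2]]; return c,r
def onz(d,u,v,z):
    c,r=ray(d,u,v); return c+r*(z-c[2])/r[2]
def proj(d,P):
    T=d['camera_from_world']; q=T[:3,:3]@np.array(P)+T[:3,3]; q=d['camera_matrix']@[q[0],-q[1],-q[2]]; return q[:2]/q[2]
E
python3 - <<'E'
from h import *
for n in('scene','top'):
    d=snap(n,n+'0'); print(n,ray(d,320,240),d['camera_matrix'][0,0])
print(arm.observe())
E
```

```text
scene (array([ 0.18058449, -0.638439  ,  0.92353312]), array([ 0.29160985,  0.61536302, -0.73240558])) 590.9883826843813
top (array([0.29474106, 0.05286434, 1.33175795]), array([ 0.17834725,  0.00526212, -0.98404984])) 531.5611340123565
{'time': 0.1, 'joints': array([ 9.18506315e+01,  2.05865711e+01,  6.38749257e-01, -1.67497646e-02,
       -7.01361086e+01, -1.65074767e+01]), 'qvel': array([ 0.08660004, -0.05184362,  0.08039527,  0.12863876,  0.04487417,
       -0.01736926]), 'joint_torque': array([-2.09926337e-03, -5.84162378e+01,  2.93753189e+01,  7.01554433e+00,
        1.02132460e-02, -4.06523191e-05]), 'tool_pos': array([0.17071246, 0.65261826, 0.23672597]), 'ee_rot': array([[ 9.67433435e-01, -2.53125457e-01, -2.27495907e-04],
       [-2.53125513e-01, -9.67432326e-01, -1.47296297e-03],
       [ 1.52757531e-04,  1.48257864e-03, -9.99998889e-01]]), 'contact_force': array([0.21737916, 0.61848824, 0.45546187]), 'torque': array([ 0.07911509, -0.00517231, -0.00940221]), 'finger_force': 0.0, 'width': 0.0875693004512617}
```

View pics/top0.png

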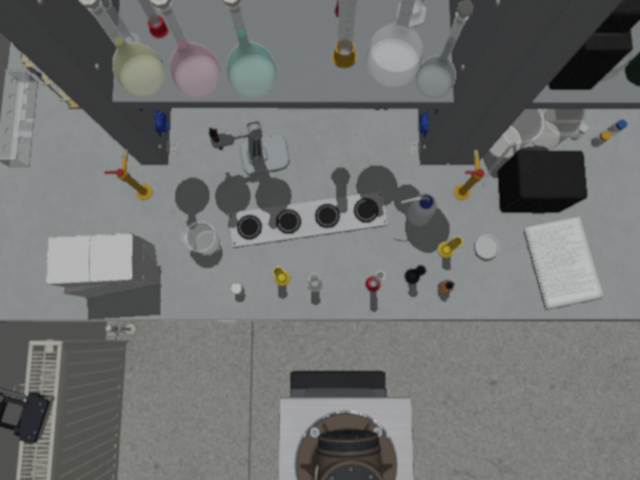

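View pics/scene0.png

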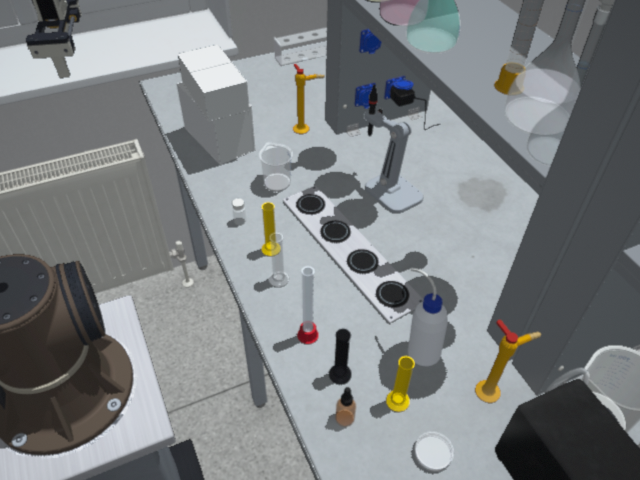

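The top view shows the beaker at (202,238) on the left by pad_1 and the wash bottle at (420,208) on the right by pad_4. The pads are at (249,226), (288,221), (327,215) and (367,209).

Candidates in the top view:
- **Vial:** white at (237,288). The white dish at (486,247) is something else.
- **Short cylinder:** clear at (315,284). The look-alikes are yellow (282,277), black (413,276) and yellow (446,249).
- **Tall cylinder:** red foot at (373,284).
- **Dropper:** amber at (446,287).

So the order is vial to pad_1, dropper to pad_2, short cylinder to pad_3 and tall cylinder to pad_4.

```bash
python3 - <<'E'
from h import *
d=load('top0'); s=load('scene0')
a=cv2.resize(d['frame'][265:305,220:470],None,fx=3.2,fy=3.2,interpolation=cv2.INTER_CUBIC)
b=cv2.resize(s['frame'][190:440,215:475],None,fx=1.75,fy=1.75,interpolation=cv2.INTER_CUBIC)
o=np.zeros((580,800,3),np.uint8); o[:128,:800]=a; o[135:135+b.shape[0],:b.shape[1]]=b
cv2.imwrite('pics/crop.png',o[:,:,::-1])
# pads: dark blobs
for d,nm,roi in((d,'top',(190,245,225,395)),(s,'scene',(185,315,285,415))):
    r0,r1,c0,c1=roi; f=d['frame'][r0:r1,c0:c1].astype(int); m=(f.max(2)<62).astype(np.uint8)
    m=cv2.morphologyEx(m,cv2.MORPH_CLOSE,np.ones((3,3)))
    cs,_=cv2.findContours(m,cv2.RETR_EXTERNAL,cv2.CHAIN_APPROX_NONE)
    for c in cs:
        if cv2.contourArea(c)>100:
            (x,y),ax,an=cv2.fitEllipse(c); print(nm,'pad',round(x+c0,1),round(y+r0,1),np.round(ax,1),onz(d,x+c0,y+r0,.011).round(4))
d=load('top0')
def blob(d,roi,fn,z,nm):
    r0,r1,c0,c1=roi; h=cv2.cvtColor(d['frame'][r0:r1,c0:c1],cv2.COLOR_RGB2HSV).astype(int)
    m=fn(h[...,0],h[...,1],h[...,2]); v,u=np.nonzero(m); 
    print(nm,len(u),'u',u.min()+c0,u.max()+c0,'v',v.min()+r0,v.max()+r0,'c',u.mean()+c0,v.mean()+r0,onz(d,u.mean()+c0,v.mean()+r0,z).round(4))
blob(d,(275,300,225,250),lambda h,s,v:v>205,.058,'vial cap')
blob(d,(275,300,432,460),lambda h,s,v:(s>90)&(h<20)&(v>70),.045,'dropper amber')
blob(d,(275,300,432,460),lambda h,s,v:(v<50),.09,'dropper black')
blob(d,(265,300,360,390),lambda h,s,v:(s>120)&((h<8)|(h>172)),.013,'red foot')
blob(s,(315,350,290,325),lambda h,s,v:(s>120)&((h<8)|(h>172)),.013,'red foot s')
blob(s,(380,430,325,365),lambda h,s,v:(s>90)&(h<20)&(v>70),.028,'amber s')
E
```

```text
top pad 248.7 227.3 [20.8 22.3] [0.5669 0.2404 0.011 ]
top pad 287.1 221.5 [20.3 24. ] [0.5819 0.1434 0.011 ]
top pad 327.1 215.7 [20.9 22.8] [0.597 0.042 0.011]
top pad 366.5 209.7 [22.1 23.6] [ 0.6127 -0.0587  0.011 ]
scene pad 392.4 294.5 [23.2 32.4] [ 0.6129 -0.0605  0.011 ]
scene pad 362.2 261.7 [20.5 30. ] [0.5977 0.0385 0.011 ]
scene pad 335.0 230.9 [20.6 27.8] [0.5842 0.1395 0.011 ]
scene pad 309.9 204.3 [17.7 25.6] [0.5684 0.2364 0.011 ]Traceback (most recent call last):
  File "<stdin>", line 20, in <module>
  File "<stdin>", line 19, in blob
    return umr_minimum(a, axis, None, out, keepdims, initial, where)
ValueError: zero-size array to reduction operation minimum which has no identity
```

View pics/crop.png

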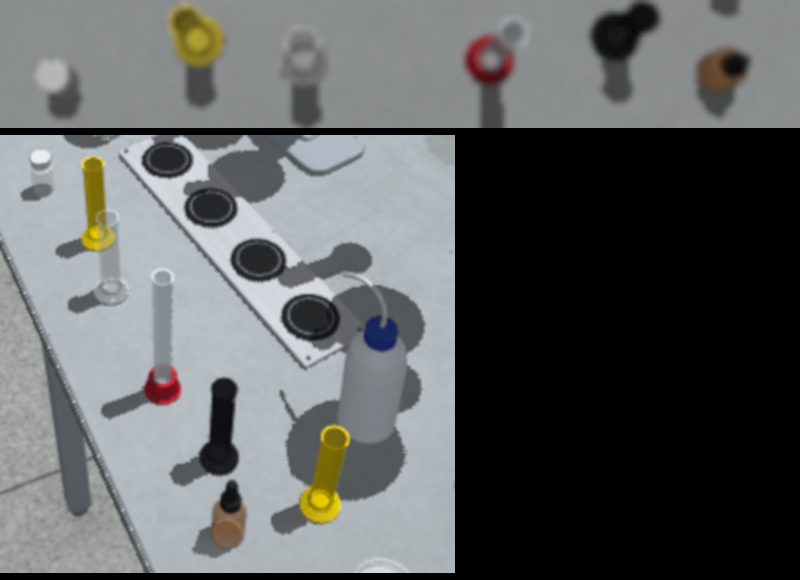

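The crop confirms the choices (top-view pixels): vial cap (236,289), clear short cylinder foot (315,284), red-foot cylinder foot (373,284) with rim (381,275), and dropper bulb (450,285).

```bash
python3 - <<'E'
from h import *
d=load('top0'); s=load('scene0')
T=lambda x,y:(220+x/3.2,265+y/3.2)
S=lambda x,y:(215+x/1.75,190+(y-135)/1.75)
for n,cam,p,z in [('vial',d,T(52,76),.058),('vial',s,S(41,156),.056),
 ('short foot',d,T(304,62),.006),('short rim',d,T(300,38),.125),('short rim',s,S(108,218),.125),('short foot',s,S(112,291),.005),
 ('tall foot',d,T(490,60),.013),('tall rim',d,T(515,31),.185),('tall rim',s,S(162,277),.185),('tall foot',s,S(163,386),.013),
 ('drop bulb',d,T(737,63),.1),('drop bulb',s,S(232,487),.098),('drop body',s,S(229,523),.028),
 ('yellow foot',d,T(197,40),.01),('yellow2 foot',s,S(320,505),.01),('black foot',d,T(615,36),.01),('wash cap',d,(426,202),.16),('beaker base',s,(277,182),.0)]:
    print(n,onz(cam,*p,z).round(4))
E
```

```text
vial [0.4072 0.2599 0.058 ]
vial [0.4132 0.2605 0.056 ]
short foot [0.4224 0.0724 0.006 ]
short rim [0.4281 0.0735 0.125 ]
short rim [0.428  0.0707 0.125 ]
short foot [0.4271 0.0692 0.005 ]
tall foot [ 0.4232 -0.0722  0.013 ]
tall rim [ 0.4261 -0.0732  0.185 ]
tall rim [ 0.4274 -0.0727  0.185 ]
tall foot [ 0.426  -0.0777  0.013 ]
drop bulb [ 0.4123 -0.2434  0.1   ]
drop bulb [ 0.4159 -0.2521  0.098 ]
drop body [ 0.4169 -0.2515  0.028 ]
yellow foot [0.4393 0.1557 0.01  ]
yellow2 foot [ 0.5101 -0.2631  0.01  ]
black foot [ 0.4421 -0.1705  0.01  ]
wash cap [ 0.5948 -0.1818  0.16  ]
beaker base [ 0.5331  0.3468 -0.    ]
```

Measured heights and spacings are consistent: pad pitch is 100.4 mm and the bar is yawed about 8.7°. I start with the vial, and first move above it with the closing axis across the bar.

Emit:
{"name": "drive_tool", "arguments": {
  "motion": [
    [1, 0.005, -0.039, 0, 0, 0, -6.66],
    [1, 0.005, -0.039, 0, 0, 0, -6.66],
    [1, 0.005, -0.039, 0, 0, 0, -6.66],
    [1, 0.005, -0.039, 0, 0, 0, -6.66],
    [1, 0.005, -0.039, 0, 0, 0, -6.66]
  ]
}}

```text
time: 0.52
tool_pos: [0.1959, 0.4559, 0.2369]
ee_rot: [[0.665, -0.746, -0.0], [-0.746, -0.665, -0.001], [0.001, 0.001, -1.0]]
contact_force: [1.3, -0.2, 1.1]
width: 0.0877
finger_force: 0.0
```

Emit:
{"name": "drive_tool", "arguments": {
  "motion": [
    [1, 0.005, -0.039, 0, 0, 0, -6.66],
    [1, 0.03, -0.0226, -0.005, 0, 0, -6.66],
    [1, 0.03, -0.0226, -0.005, 0, 0, -6.66],
    [1, 0.03, -0.0226, -0.005, 0, 0, -6.66],
    [1, 0.03, -0.0226, -0.005, 0, 0, -6.66]
  ]
}}

```text
time: 0.93
tool_pos: [0.3215, 0.3272, 0.2177]
ee_rot: [[0.147, -0.989, 0.0], [-0.989, -0.147, 0.001], [-0.001, -0.0, -1.0]]
contact_force: [0.4, 0.7, 0.3]
width: 0.0883
finger_force: 0.0
```

Emit:
{"name": "drive_tool", "arguments": {
  "motion": [
    [1, 0.03, -0.0226, -0.005, 0, 0, 0],
    [1, 0.03, -0.0226, -0.005, 0, 0, 0],
    [1, 0.03, -0.0226, -0.005, 0, 0, 0],
    [1, 0, 0, 0, 0, 0, 0],
    [1, 0, 0, 0, 0, 0, 0]
  ]
}}

```text
time: 1.35
tool_pos: [0.4118, 0.2589, 0.2018]
ee_rot: [[0.148, -0.989, -0.001], [-0.989, -0.148, -0.001], [0.001, 0.001, -1.0]]
contact_force: [-0.4, 0.6, 0.3]
width: 0.0876
finger_force: 0.0
```

```bash
python3 - <<'E'
from h import *
d=snap('wrist','w1'); o=arm.observe(); print(o['time'],o['tool_pos'],o['ee_rot'],o['joints'].round(1)); print(ray(d,320,240),proj(d,[.41,.26,.058]))
E
```

```text
1.4 [0.41111285 0.25992913 0.20207895] [[ 1.49470226e-01 -9.88765941e-01 -7.51393635e-04]
 [-9.88765995e-01 -1.49469628e-01 -7.97988081e-04]
 [ 6.76712909e-04  8.62227934e-04 -9.99999399e-01]] [ 55.5   4.3 -25.4  -0.  -60.4 -46.9]
(array([0.42258059, 0.18372962, 0.34838199]), array([-0.05995589,  0.28166   , -0.95777254])) [315.05716013 228.75538302]
```

View pics/w1.png

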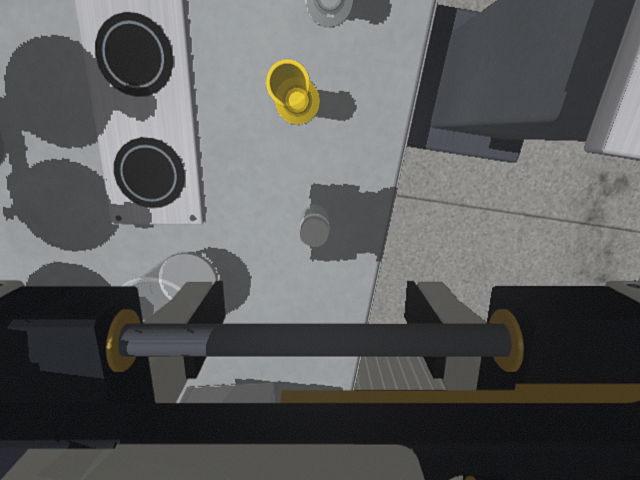

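The wrist view shows the vial cap at about (315,224), pad_1 at (149,172), pad_2 at (134,53), the yellow look-alike at (293,90) and the beaker at about (170,285).

```bash
cat >> h.py <<'E'
def pads(d,roi,lo=150,hi=62):
    r0,r1,c0,c1=roi; f=d['frame'][r0:r1,c0:c1].astype(int); m=(f.max(2)<hi).astype(np.uint8)
    m=cv2.morphologyEx(m,cv2.MORPH_CLOSE,np.ones((5,5)))
    cs,_=cv2.findContours(m,cv2.RETR_EXTERNAL,cv2.CHAIN_APPROX_NONE)
    for c in cs:
        if cv2.contourArea(c)>lo:
            (x,y),ax,an=cv2.fitEllipse(c); p=onz(d,x+c0,y+r0,.011); print('blob',round(x+c0,1),round(y+r0,1),np.round(ax,1),p.round(4))
E
python3 - <<'E'
from h import *
d=load('w1'); pads(d,(5,215,85,190),2000,50)
for p,z in [((315,222),.058),((315,224),.058),((134,53),.011),((149,172),.011)]: print(p,onz(d,*p,z).round(4))
g=cv2.cvtColor(d['frame'],cv2.COLOR_RGB2GRAY); print(g[190:255:4,315]); print(g[225,290:345:3])
E
```

```text
blob 148.8 172.2 [64.2 72.7] [0.569  0.2412 0.011 ]
blob 133.6 54.1 [72.5 85.8] [0.5835 0.143  0.011 ]
(315, 222) [0.4109 0.2542 0.058 ]
(315, 224) [0.4107 0.2559 0.058 ]
(134, 53) [0.5832 0.1421 0.011 ]
(149, 172) [0.5688 0.241  0.011 ]
[ 82  81  79  82  93  91 124  90 106 105 104 105 103 103  99  80  81]
[159 158 158 156  90 105 103 103 103 104 103 103 100  94  82  81  81  81
  78]
```

Emit:
{"name": "drive_tool", "arguments": {
  "motion": [
    [1, 0, 0.001, -0.04, 0, 0, 0],
    [1, 0, 0, -0.04, 0, 0, 0],
    [1, 0, 0, -0.04, 0, 0, 0],
    [1, 0, 0, -0.04, 0, 0, 0],
    [1, 0, 0, -0.015, 0, 0, 0]
  ],
  "newtons": 12
}}

```text
time: 1.82
tool_pos: [0.408, 0.2606, 0.0235]
ee_rot: [[0.153, -0.988, -0.004], [-0.988, -0.153, -0.004], [0.003, 0.004, -1.0]]
contact_force: [-0.8, -0.8, -0.2]
width: 0.0875
finger_force: 0.0
```

Emit:
{"name": "drive_tool", "arguments": {
  "motion": [
    [1, 0, 0, -0.008, 0, 0, 0],
    [0.2, 0, 0, 0, 0, 0, 0],
    [-0.2, 0, 0, 0, 0, 0, 0],
    [-1, 0, 0, 0, 0, 0, 0],
    [-1, 0, 0, 0, 0, 0, 0]
  ]
}}

```text
time: 2.23
tool_pos: [0.4114, 0.263, 0.0212]
ee_rot: [[0.153, -0.988, 0.002], [-0.988, -0.153, 0.003], [-0.002, -0.002, -1.0]]
contact_force: [0.1, -1.1, 0.7]
width: 0.0665
finger_force: 0.0
```

Emit:
{"name": "drive_tool", "arguments": {
  "motion": [
    [-1, 0, 0, 0, 0, 0, 0],
    [-1, 0, 0, 0, 0, 0, 0],
    [-1, 0, 0, 0, 0, 0, 0],
    [-1, 0, 0, 0, 0, 0, 0]
  ]
}}

```text
time: 2.57
tool_pos: [0.4109, 0.2619, 0.0199]
ee_rot: [[0.152, -0.988, 0.0], [-0.988, -0.152, 0.001], [-0.001, -0.0, -1.0]]
contact_force: [0.0, 0.0, 0.5]
width: 0.04
finger_force: 0.0
```

Emit:
{"name": "drive_tool", "arguments": {
  "motion": [
    [-1, 0, 0, 0, 0, 0, 0],
    [-1, 0, 0, 0, 0, 0, 0],
    [-1, 0, 0, 0, 0, 0, 0],
    [-1, 0, 0, 0, 0, 0, 0]
  ]
}}

```text
time: 2.9
tool_pos: [0.4108, 0.2618, 0.0196]
ee_rot: [[0.152, -0.988, -0.0], [-0.988, -0.152, -0.0], [0.0, 0.0, -1.0]]
contact_force: [-0.4, -0.8, 1.6]
width: 0.0261
finger_force: 12.0
```

Emit:
{"name": "drive_tool", "arguments": {
  "motion": [
    [-1, 0, 0, 0.01, 0, 0, 0],
    [-1, 0, 0, 0.02, 0, 0, 0],
    [-1, 0, 0, 0.03, 0, 0, 0],
    [-1, 0, 0, 0, 0, 0, 0]
  ]
}}

```text
time: 3.23
tool_pos: [0.4127, 0.2638, 0.0838]
ee_rot: [[0.153, -0.988, 0.004], [-0.988, -0.153, 0.004], [-0.004, -0.005, -1.0]]
contact_force: [1.1, 1.3, 0.0]
width: 0.0262
finger_force: 12.0
```

```bash
python3 - <<'E'
from h import *
s=snap('scene','s2'); o=arm.observe(); print(o['tool_pos'],o['width'],o['finger_force'])
u,v=proj(s,o['tool_pos']).astype(int); w=snap('wrist','w2')
a=cv2.resize(s['frame'][max(0,v-90):v+60,max(0,u-75):u+75],(300,300)); b=cv2.resize(w['frame'],(400,300))
cv2.imwrite('pics/c2.png',np.hstack([a,b])[:,:,::-1])
E
```

```text
[0.41202688 0.26336341 0.08198728] 0.026279677383207262 11.999930986203253
```

View pics/c2.png

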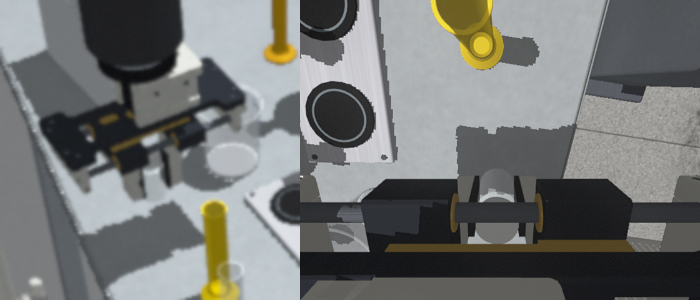

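The vial is held upright between the jaws. I move it to pad_1.

Emit:
{"name": "drive_tool", "arguments": {
  "motion": [
    [-1, 0.0314, -0.0042, 0.004, 0, 0, 0],
    [-1, 0.0314, -0.0042, 0.004, 0, 0, 0],
    [-1, 0.0314, -0.0042, 0.004, 0, 0, 0],
    [-1, 0.0314, -0.0042, 0.004, 0, 0, 0],
    [-1, 0.0314, -0.0042, 0.004, 0, 0, 0]
  ]
}}

```text
time: 3.75
tool_pos: [0.5686, 0.24, 0.0982]
ee_rot: [[0.152, -0.988, -0.002], [-0.988, -0.152, -0.001], [0.001, 0.002, -1.0]]
contact_force: [-0.3, 1.2, -1.2]
width: 0.0264
finger_force: 12.0
```

Emit:
{"name": "drive_tool", "arguments": {
  "motion": [
    [-1, 0, 0, 0, 0, 0, 0],
    [-1, 0, 0, -0.03, 0, 0, 0],
    [-1, 0, 0, -0.02, 0, 0, 0],
    [-1, 0, 0, 0, 0, 0, 0],
    [-1, 0, 0, 0, 0, 0, 0]
  ]
}}

```text
time: 4.17
tool_pos: [0.5667, 0.2398, 0.0476]
ee_rot: [[0.152, -0.988, -0.003], [-0.988, -0.152, -0.003], [0.002, 0.004, -1.0]]
contact_force: [-0.1, 0.3, -0.3]
width: 0.0265
finger_force: 12.0
```

Emit:
{"name": "drive_tool", "arguments": {
  "motion": [
    [-1, 0, 0, -0.008, 0, 0, 0],
    [-1, 0, 0, -0.004, 0, 0, 0],
    [-1, 0, 0, -0.004, 0, 0, 0],
    [-1, 0, 0, 0, 0, 0, 0],
    [-1, 0, 0, 0, 0, 0, 0]
  ]
}}

```text
time: 4.58
tool_pos: [0.5678, 0.2409, 0.0338]
ee_rot: [[0.152, -0.988, 0.0], [-0.988, -0.152, 0.0], [-0.0, -0.0, -1.0]]
contact_force: [0.0, -0.0, -0.1]
width: 0.026
finger_force: 12.0
```

Emit:
{"name": "drive_tool", "arguments": {
  "motion": [
    [-0.3, 0, 0, 0, 0, 0, 0],
    [-0.2, 0, 0, 0, 0, 0, 0],
    [0, 0, 0, 0, 0, 0, 0],
    [0.3, 0, 0, 0, 0, 0, 0],
    [0.3, 0, 0, 0, 0, 0, 0]
  ]
}}

```text
time: 5.0
tool_pos: [0.5679, 0.2409, 0.0338]
ee_rot: [[0.152, -0.988, 0.0], [-0.988, -0.152, 0.0], [-0.0, -0.0, -1.0]]
contact_force: [0.7, -0.1, 0.7]
width: 0.0496
finger_force: 0.0
```

Emit:
{"name": "drive_tool", "arguments": {
  "motion": [
    [0.3, 0, 0, 0.01, 0, 0, 0],
    [0.5, 0, 0, 0.03, 0, 0, 0],
    [1, 0, 0, 0.04, 0, 0, 0],
    [1, 0, 0, 0.04, 0, 0, 0],
    [1, 0, 0, 0.04, 0, 0, 0]
  ]
}}

```text
time: 5.42
tool_pos: [0.5675, 0.2405, 0.1962]
ee_rot: [[0.152, -0.988, 0.0], [-0.988, -0.152, -0.0], [0.0, -0.0, -1.0]]
contact_force: [1.3, 0.5, -0.9]
width: 0.0783
finger_force: 0.0
```

```bash
python3 - <<'E'
from h import *
s=snap('scene','s3'); d=snap('top','t3'); print(arm.observe()['tool_pos'],arm.observe()['time'])
a=cv2.resize(s['frame'][130:280,200:400],(400,300),interpolation=2); b=cv2.resize(d['frame'][170:320,180:380],(400,300),interpolation=2)
cv2.imwrite('pics/c3.png',np.hstack([a,b])[:,:,::-1])
E
```

```text
[0.57121897 0.24262527 0.20258101] 5.5167
```

View pics/c3.png

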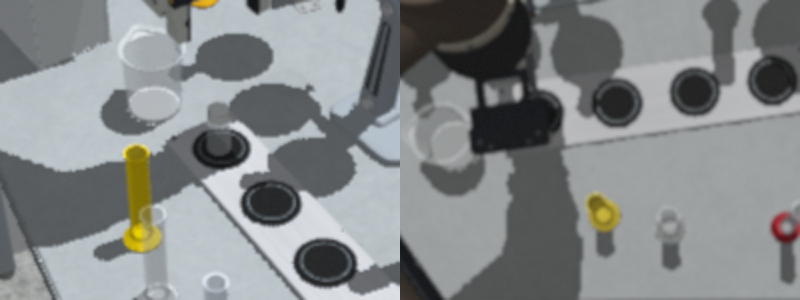

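The vial stands on pad_1. The short cylinder is next.

Emit:
{"name": "drive_tool", "arguments": {
  "motion": [
    [1, -0.0235, -0.028, 0.008, 0, 0, 0],
    [1, -0.0235, -0.028, 0.008, 0, 0, 0],
    [1, -0.0235, -0.028, 0.008, 0, 0, 0],
    [1, -0.0235, -0.028, 0.008, 0, 0, 0],
    [1, -0.0235, -0.028, 0.008, 0, 0, 0]
  ]
}}

```text
time: 5.93
tool_pos: [0.449, 0.0995, 0.2344]
ee_rot: [[0.152, -0.988, 0.0], [-0.988, -0.152, 0.0], [-0.0, -0.0, -1.0]]
contact_force: [0.7, 0.7, 0.2]
width: 0.0877
finger_force: 0.0
```

Emit:
{"name": "drive_tool", "arguments": {
  "motion": [
    [1, -0.0235, -0.029, 0.008, 0, 0, 0],
    [1, 0, 0, 0, 0, 0, 0],
    [1, 0, 0, 0, 0, 0, 0],
    [1, 0, 0, 0, 0, 0, 0]
  ]
}}

```text
time: 6.27
tool_pos: [0.427, 0.0718, 0.2426]
ee_rot: [[0.152, -0.988, 0.002], [-0.988, -0.152, 0.001], [-0.001, -0.002, -1.0]]
contact_force: [-0.3, 0.2, -0.3]
width: 0.0877
finger_force: 0.0
```

```bash
python3 - <<'E'
from h import *
d=snap('wrist','w4'); o=arm.observe(); print(o['time'],o['tool_pos']); print(proj(d,[.427,.0715,.125]),proj(d,[.427,.0715,0]),proj(d,[.426,-.074,.185]),proj(d,[.426,-.074,.0]))
pads(d,(0,300,60,230),2000,50)
E
```

```text
6.3167 [0.42718426 0.07214253 0.24207764]
[313.74424509 235.13057106] [314.08063531 203.75761815] [360.11485684 -12.09069727] [337.40437652  60.08904751]
blob 164.8 246.6 [52.2 58.8] [0.5837 0.1422 0.011 ]
blob 153.9 154.3 [57.7 65.8] [0.5981 0.0434 0.011 ]
blob 140.9 46.7 [64.7 77.3] [ 0.6127 -0.0552  0.011 ]
```

View pics/w4.png

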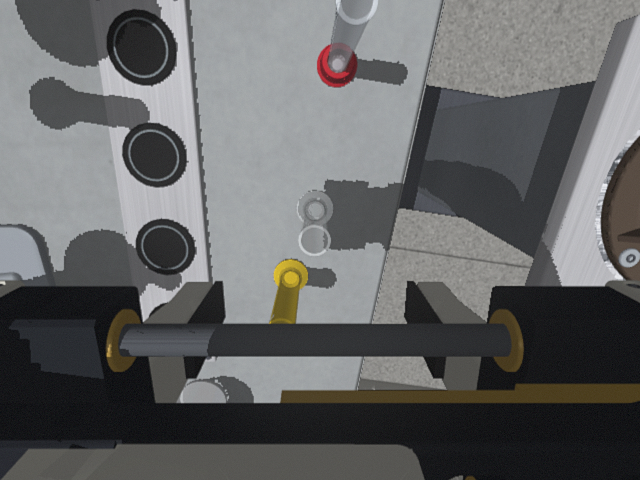

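The wrist view shows the short cylinder's rim at (314,240) and foot at (315,209), and the red foot at (337,66). That puts the short cylinder at about (0.427, 0.0745). The pads match the earlier values.

Emit:
{"name": "drive_tool", "arguments": {
  "motion": [
    [1, 0, 0.0025, -0.04, 0, 0, 0],
    [1, 0, 0, -0.04, 0, 0, 0],
    [0.5, 0, 0, -0.04, 0, 0, 0],
    [0, 0, 0, -0.03, 0, 0, 0],
    [0, 0, 0, -0.015, 0, 0, 0]
  ]
}}

```text
time: 6.73
tool_pos: [0.425, 0.0737, 0.0725]
ee_rot: [[0.152, -0.988, -0.005], [-0.988, -0.152, -0.003], [0.002, 0.006, -1.0]]
contact_force: [-1.3, 0.6, 0.3]
width: 0.0734
finger_force: 0.0
```

Emit:
{"name": "drive_tool", "arguments": {
  "motion": [
    [-0.1, 0, 0, 0, 0, 0, 0],
    [-0.2, 0, 0, 0, 0, 0, 0],
    [-0.3, 0, 0, 0, 0, 0, 0],
    [-1, 0, 0, 0, 0, 0, 0],
    [-1, 0, 0, 0, 0, 0, 0]
  ],
  "newtons": 10
}}

```text
time: 7.15
tool_pos: [0.4277, 0.075, 0.0778]
ee_rot: [[0.152, -0.988, 0.002], [-0.988, -0.152, 0.001], [-0.001, -0.002, -1.0]]
contact_force: [-0.2, 0.3, -0.5]
width: 0.0397
finger_force: 0.0
```

Emit:
{"name": "drive_tool", "arguments": {
  "motion": [
    [-1, 0, 0, 0, 0, 0, 0],
    [-1, 0, 0, 0, 0, 0, 0],
    [-1, 0, 0, 0, 0, 0, 0]
  ]
}}

```text
time: 7.4
tool_pos: [0.4272, 0.0746, 0.0772]
ee_rot: [[0.152, -0.988, 0.001], [-0.988, -0.152, 0.001], [-0.001, -0.001, -1.0]]
contact_force: [-0.7, 0.0, 4.8]
width: 0.024
finger_force: 10.0
```

Emit:
{"name": "drive_tool", "arguments": {
  "motion": [
    [-1, 0, 0, 0.01, 0, 0, 0],
    [-1, 0, 0, 0.02, 0, 0, 0],
    [-1, 0.015, -0.003, 0.015, 0, 0, 0],
    [-1, 0.03, -0.0055, 0, 0, 0, 0],
    [-1, 0.032, -0.0055, 0, 0, 0, 0]
  ]
}}

```text
time: 7.82
tool_pos: [0.5049, 0.0606, 0.1233]
ee_rot: [[0.154, -0.988, 0.003], [-0.988, -0.154, 0.002], [-0.001, -0.003, -1.0]]
contact_force: [0.4, 1.6, -0.2]
width: 0.0242
finger_force: 10.0
```

Emit:
{"name": "drive_tool", "arguments": {
  "motion": [
    [-1, 0.032, -0.0055, 0, 0, 0, 0],
    [-1, 0.032, -0.006, 0, 0, 0, 0],
    [-1, 0.02, -0.004, 0, 0, 0, 0],
    [-1, 0.01, -0.002, 0, 0, 0, 0],
    [-1, 0, 0, 0, 0, 0, 0]
  ]
}}

```text
time: 8.23
tool_pos: [0.5991, 0.0423, 0.1208]
ee_rot: [[0.151, -0.989, -0.001], [-0.989, -0.151, -0.0], [0.0, 0.001, -1.0]]
contact_force: [0.7, -0.4, -0.8]
width: 0.0244
finger_force: 10.0
```

Emit:
{"name": "drive_tool", "arguments": {
  "motion": [
    [-1, 0, 0, -0.01, 0, 0, 0],
    [-1, 0, 0, -0.01, 0, 0, 0],
    [-1, 0, 0, 0, 0, 0, 0],
    [-1, 0, 0, 0, 0, 0, 0]
  ]
}}

```text
time: 8.57
tool_pos: [0.5962, 0.0428, 0.1007]
ee_rot: [[0.153, -0.988, -0.002], [-0.988, -0.153, -0.001], [0.0, 0.002, -1.0]]
contact_force: [-0.1, 0.2, 0.4]
width: 0.0245
finger_force: 10.0
```

```bash
python3 - <<'E'
from h import *
s=snap('scene','s5'); w=snap('wrist','w5'); print(arm.observe()['tool_pos'],arm.observe()['time'])
a=cv2.resize(s['frame'][160:340,240:440],(400,360),interpolation=2); b=cv2.resize(w['frame'],(400,300))
o=np.zeros((360,800,3),np.uint8);o[:,:400]=a;o[:300,400:]=b
cv2.imwrite('pics/c5.png',o[:,:,::-1])
E
```

```text
[0.5973993  0.04308735 0.10181962] 8.6667
```

View pics/c5.png

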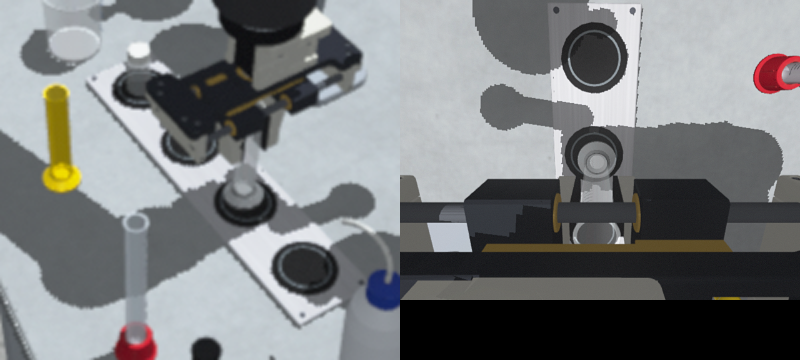

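```bash
python3 - <<'E'
from h import *
w=load('w5'); print(onz(w,315,256,.026), onz(w,308,245,.011), proj(w,[.598,.043,.011]), proj(w,[.598,.043,.026]))
E
```

```text
[0.59546694 0.04450354 0.026     ] [0.60065194 0.04244662 0.011     ] [311.65798875 246.30423669] [311.52763456 253.29951564]
```

Emit:
{"name": "drive_tool", "arguments": {
  "motion": [
    [-1, 0, 0, -0.006, 0, 0, 0],
    [-1, 0, 0, -0.004, 0, 0, 0],
    [-1, 0, 0, -0.002, 0, 0, 0],
    [-1, 0, 0, 0, 0, 0, 0],
    [-1, 0, 0, 0, 0, 0, 0]
  ]
}}

```text
time: 9.08
tool_pos: [0.5977, 0.0427, 0.0894]
ee_rot: [[0.152, -0.988, -0.0], [-0.988, -0.152, -0.0], [0.0, 0.0, -1.0]]
contact_force: [1.4, -0.2, -1.0]
width: 0.0241
finger_force: 10.0
```

Emit:
{"name": "drive_tool", "arguments": {
  "motion": [
    [-1, 0.001, 0, -0.001, 0, 0, 0],
    [-1, 0, 0, 0, 0, 0, 0],
    [-0.4, 0, 0, 0, 0, 0, 0],
    [-0.3, 0, 0, 0, 0, 0, 0],
    [-0.2, 0, 0, 0, 0, 0, 0]
  ]
}}

```text
time: 9.5
tool_pos: [0.599, 0.0428, 0.0888]
ee_rot: [[0.152, -0.988, 0.0], [-0.988, -0.152, 0.0], [-0.0, -0.0, -1.0]]
contact_force: [0.2, -0.5, -0.8]
width: 0.0327
finger_force: 0.0
```

Emit:
{"name": "drive_tool", "arguments": {
  "motion": [
    [-0.1, 0, 0, 0, 0, 0, 0],
    [0, 0, 0, 0, 0, 0, 0],
    [0, 0, 0, 0, 0, 0, 0],
    [0.2, 0, 0, 0.01, 0, 0, 0],
    [0.2, 0, 0, 0.03, 0, 0, 0]
  ]
}}

```text
time: 9.92
tool_pos: [0.5961, 0.0421, 0.1254]
ee_rot: [[0.151, -0.988, -0.007], [-0.988, -0.151, -0.002], [0.001, 0.008, -1.0]]
contact_force: [-0.3, -0.5, -0.1]
width: 0.0507
finger_force: 0.0
```

Emit:
{"name": "drive_tool", "arguments": {
  "motion": [
    [1, 0, 0, 0.04, 0, 0, 0],
    [1, 0, 0, 0.04, 0, 0, 0],
    [1, -0.02, 0, 0.035, 0, 0, 0],
    [1, -0.035, 0, 0.02, 0, 0, 0],
    [1, -0.035, 0, 0.02, 0, 0, 0]
  ]
}}

```text
time: 10.33
tool_pos: [0.5084, 0.0427, 0.2858]
ee_rot: [[0.151, -0.988, 0.002], [-0.988, -0.151, 0.001], [-0.0, -0.002, -1.0]]
contact_force: [-0.3, 0.3, 0.7]
width: 0.0804
finger_force: 0.0
```

Emit:
{"name": "drive_tool", "arguments": {
  "motion": [
    [1, -0.0205, -0.029, 0, 0, 0, 0],
    [1, -0.0205, -0.029, 0, 0, 0, 0],
    [1, -0.0205, -0.029, 0, 0, 0, 0],
    [1, -0.0205, -0.029, 0, 0, 0, 0],
    [1, 0, 0, 0, 0, 0, 0]
  ]
}}

```text
time: 10.75
tool_pos: [0.4233, -0.0762, 0.2849]
ee_rot: [[0.15, -0.989, 0.001], [-0.989, -0.15, 0.0], [-0.0, -0.001, -1.0]]
contact_force: [0.4, 0.2, -1.6]
width: 0.0877
finger_force: 0.0
```

Emit:
{"name": "drive_tool", "arguments": {
  "motion": [
    [1, 0, 0, 0, 0, 0, 0],
    [1, 0, 0, 0, 0, 0, 0]
  ]
}}

```text
time: 10.92
tool_pos: [0.4269, -0.0733, 0.2845]
ee_rot: [[0.151, -0.988, 0.002], [-0.988, -0.151, 0.0], [-0.0, -0.002, -1.0]]
contact_force: [0.4, 0.5, 0.1]
width: 0.0878
finger_force: 0.0
```

```bash
python3 - <<'E'
from h import *
d=snap('wrist','w6'); s=snap('scene','s6'); o=arm.observe(); print(o['time'],o['tool_pos']); print(proj(d,[.426,-.074,.185]),proj(d,[.426,-.074,.0]),proj(d,[.415,-.248,.1]))
h=cv2.cvtColor(d['frame'],cv2.COLOR_RGB2HSV).astype(int); m=(h[...,1]>120)&((h[...,0]<8)|(h[...,0]>172)); m[:, :250]=0;m[:,400:]=0;m[300:]=0
v,u=np.nonzero(m); print('red',u.min(),u.max(),v.min(),v.max(),onz(d,(u.min()+u.max())/2,(v.min()+v.max())/2,.013))
o=np.zeros((480,800,3),np.uint8); o[:330,:480]=d['frame'][:330,60:540]; o[:200,490:790]=cv2.resize(s['frame'][160:310,250:475],(300,200)); cv2.imwrite('pics/c6.png',o[:,:,::-1])
E
```

```text
11.0167 [ 0.42729773 -0.07273169  0.28386162]
[314.98631948 241.89675083] [314.87887871 197.11003492] [360.92382724   9.96683388]
red 298 330 185 213 [ 0.42703469 -0.07387622  0.013     ]
```

View pics/c6.png

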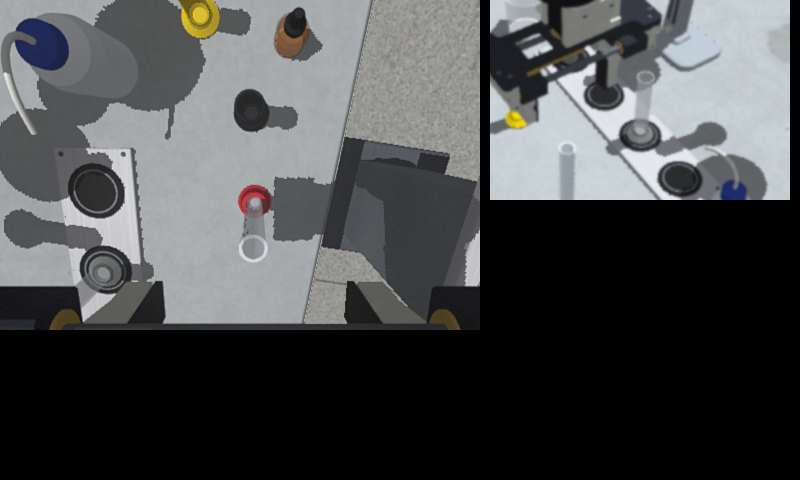

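The short cylinder stands on pad_3. In the wrist view the tall cylinder's rim is at (313,248) and its foot at (314,199), within about 2 mm of the jaw centre. I descend and close gently.

Emit:
{"name": "drive_tool", "arguments": {
  "motion": [
    [1, 0, 0, -0.04, 0, 0, 0],
    [1, 0, 0, -0.04, 0, 0, 0],
    [0.6, 0, 0, -0.04, 0, 0, 0],
    [0.3, 0, 0, -0.02, 0, 0, 0],
    [0, 0, 0, -0.007, 0, 0, 0]
  ],
  "newtons": 6
}}

```text
time: 11.43
tool_pos: [0.4249, -0.073, 0.133]
ee_rot: [[0.153, -0.988, -0.007], [-0.988, -0.153, -0.001], [0.0, 0.007, -1.0]]
contact_force: [-0.3, -0.8, 0.3]
width: 0.0729
finger_force: 0.0
```

Emit:
{"name": "drive_tool", "arguments": {
  "motion": [
    [-0.2, 0, 0, 0, 0, 0, 0],
    [-0.3, 0, 0, 0, 0, 0, 0],
    [-0.3, 0, 0, 0, 0, 0, 0],
    [-0.3, 0, 0, 0, 0, 0, 0],
    [-0.36, 0, 0, 0, 0, 0, 0]
  ]
}}

```text
time: 11.85
tool_pos: [0.4276, -0.073, 0.1378]
ee_rot: [[0.152, -0.988, 0.002], [-0.988, -0.152, 0.001], [-0.0, -0.002, -1.0]]
contact_force: [-0.9, -0.5, 0.1]
width: 0.0398
finger_force: 0.0
```

Emit:
{"name": "drive_tool", "arguments": {
  "motion": [
    [-0.42, 0, 0, 0, 0, 0, 0],
    [-0.48, 0, 0, 0, 0, 0, 0],
    [-0.54, 0, 0, 0, 0, 0, 0],
    [-0.6, 0, 0, 0, 0, 0, 0],
    [-1, 0, 0, 0, 0, 0, 0]
  ]
}}

```text
time: 12.27
tool_pos: [0.4271, -0.0732, 0.1368]
ee_rot: [[0.152, -0.988, 0.001], [-0.988, -0.152, 0.0], [0.0, -0.001, -1.0]]
contact_force: [-0.0, -0.6, 1.8]
width: 0.0207
finger_force: 6.0
```

Emit:
{"name": "drive_tool", "arguments": {
  "motion": [
    [-1, 0, 0, 0, 0, 0, 0],
    [-1, 0, 0, 0, 0, 0, 0]
  ]
}}

```text
time: 12.43
tool_pos: [0.4271, -0.0732, 0.1368]
ee_rot: [[0.152, -0.988, 0.001], [-0.988, -0.152, 0.0], [0.0, -0.001, -1.0]]
contact_force: [0.1, 0.2, 3.2]
width: 0.0208
finger_force: 6.0
```

Emit:
{"name": "drive_tool", "arguments": {
  "motion": [
    [-1, 0, 0, 0.01, 0, 0, 0],
    [-1, 0, 0, 0.02, 0, 0, 0],
    [-1, 0.01, 0.001, 0.015, 0, 0, 0],
    [-1, 0.02, 0.002, 0, 0, 0, 0],
    [-1, 0.028, 0.0025, 0, 0, 0, 0]
  ],
  "newtons": 8
}}

```text
time: 12.85
tool_pos: [0.4846, -0.0676, 0.1828]
ee_rot: [[0.152, -0.988, 0.002], [-0.988, -0.152, 0.001], [-0.001, -0.002, -1.0]]
contact_force: [-0.7, 0.2, 0.0]
width: 0.0206
finger_force: 8.0
```

Emit:
{"name": "drive_tool", "arguments": {
  "motion": [
    [-1, 0.028, 0.0025, 0, 0, 0, 0],
    [-1, 0.028, 0.0025, 0, 0, 0, 0],
    [-1, 0.028, 0.002, 0, 0, 0, 0],
    [-1, 0.024, 0.002, 0, 0, 0, 0],
    [-1, 0.014, 0.001, 0, 0, 0, 0]
  ]
}}

```text
time: 13.27
tool_pos: [0.6088, -0.0575, 0.1805]
ee_rot: [[0.152, -0.988, -0.001], [-0.988, -0.152, -0.0], [0.0, 0.001, -1.0]]
contact_force: [-0.6, 0.1, -0.1]
width: 0.0207
finger_force: 8.0
```

Emit:
{"name": "drive_tool", "arguments": {
  "motion": [
    [-1, 0.006, 0.0005, 0, 0, 0, 0],
    [-1, 0, 0, 0, 0, 0, 0],
    [-1, 0, 0, -0.012, 0, 0, 0],
    [-1, 0, 0, -0.01, 0, 0, 0],
    [-1, 0, 0, 0, 0, 0, 0]
  ]
}}

```text
time: 13.68
tool_pos: [0.6104, -0.0573, 0.1573]
ee_rot: [[0.151, -0.988, -0.004], [-0.988, -0.151, 0.0], [-0.001, 0.004, -1.0]]
contact_force: [-0.4, 0.3, -0.5]
width: 0.0206
finger_force: 8.0
```

```bash
python3 - <<'E'
from h import *
s=snap('scene','s7'); w=snap('wrist','w7'); o=arm.observe(); print(o['tool_pos'],o['time'],o['width'])
a=cv2.resize(s['frame'][160:340,270:470],(400,360),interpolation=2); b=cv2.resize(w['frame'],(400,300))
o=np.zeros((360,800,3),np.uint8);o[:,:400]=a;o[:300,400:]=b
cv2.imwrite('pics/c7.png',o[:,:,::-1]); print(proj(w,[.613,-.057,.011]),proj(w,[.613,-.057,.037]))
h=cv2.cvtColor(w['frame'],cv2.COLOR_RGB2HSV).astype(int); m=(h[...,1]>120)&((h[...,0]<8)|(h[...,0]>172)); m[:, :250]=0;m[:,400:]=0;m[330:]=0
v,u=np.nonzero(m); print('red',u.min(),u.max(),v.min(),v.max(),onz(w,(u.min()+u.max())/2,(v.min()+v.max())/2,.037))
E
```

```text
[ 0.61186123 -0.05730606  0.15935579] 13.7833 0.020529239221154457
[310.62026741 225.92900062] [310.40333654 234.3239391 ]
red 290 338 210 255 [ 0.61045684 -0.05887738  0.037     ]
```

View pics/c7.png

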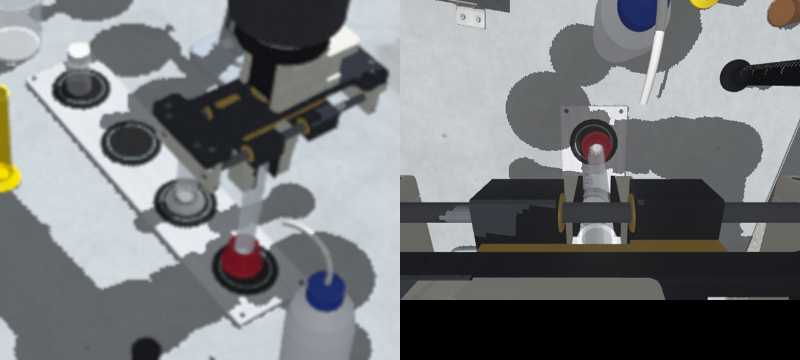

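The red foot is over pad_4, within about 3 mm of its centre, and upright. I lower and release it.

Emit:
{"name": "drive_tool", "arguments": {
  "motion": [
    [-1, 0.001, 0, -0.005, 0, 0, 0],
    [-1, 0, 0, -0.004, 0, 0, 0],
    [-1, 0, 0, -0.002, 0, 0, 0],
    [-1, 0, 0, -0.001, 0, 0, 0],
    [-1, 0, 0, 0, 0, 0, 0]
  ]
}}

```text
time: 14.2
tool_pos: [0.614, -0.0572, 0.1478]
ee_rot: [[0.152, -0.988, 0.001], [-0.988, -0.152, -0.0], [0.0, -0.001, -1.0]]
contact_force: [0.5, -0.4, 1.6]
width: 0.0206
finger_force: 8.0
```

Emit:
{"name": "drive_tool", "arguments": {
  "motion": [
    [-1, 0, 0, 0, 0, 0, 0],
    [-1, 0, 0, 0, 0, 0, 0]
  ]
}}

```text
time: 14.37
tool_pos: [0.614, -0.0572, 0.1478]
ee_rot: [[0.152, -0.988, 0.001], [-0.988, -0.152, 0.0], [0.0, -0.001, -1.0]]
contact_force: [-0.2, -0.2, 2.1]
width: 0.0206
finger_force: 8.0
```

Emit:
{"name": "drive_tool", "arguments": {
  "motion": [
    [-0.5, 0, 0, 0, 0, 0, 0],
    [-0.45, 0, 0, 0, 0, 0, 0],
    [-0.4, 0, 0, 0, 0, 0, 0],
    [-0.3, 0, 0, 0, 0, 0, 0],
    [-0.15, 0, 0, 0, 0, 0, 0]
  ]
}}

```text
time: 14.78
tool_pos: [0.6137, -0.0572, 0.1474]
ee_rot: [[0.152, -0.988, -0.0], [-0.988, -0.152, -0.0], [-0.0, 0.0, -1.0]]
contact_force: [0.2, -0.0, -0.6]
width: 0.0327
finger_force: 0.0
```

Emit:
{"name": "drive_tool", "arguments": {
  "motion": [
    [0, 0, 0, 0, 0, 0, 0],
    [0, 0, 0, 0, 0, 0, 0],
    [0, 0, 0, 0.005, 0, 0, 0],
    [0, 0, 0, 0.02, 0, 0, 0],
    [0, 0, 0, 0.035, 0, 0, 0]
  ]
}}

```text
time: 15.2
tool_pos: [0.6116, -0.0573, 0.2048]
ee_rot: [[0.152, -0.988, -0.007], [-0.988, -0.152, -0.0], [-0.001, 0.007, -1.0]]
contact_force: [1.4, 0.5, -0.4]
width: 0.0437
finger_force: 0.0
```

Emit:
{"name": "drive_tool", "arguments": {
  "motion": [
    [0.2, 0, 0, 0.04, 0, 0, 0],
    [0.5, -0.01, 0, 0.03, 0, 0, 0],
    [0.6, -0.04, 0, 0, 0, 0, -7],
    [0.6, -0.04, 0, 0, 0, 0, -7],
    [0.6, -0.03, -0.025, 0, 0, 0, -7]
  ]
}}

```text
time: 15.62
tool_pos: [0.4918, -0.0805, 0.2783]
ee_rot: [[-0.216, -0.976, 0.001], [-0.976, 0.216, 0.001], [-0.001, -0.001, -1.0]]
contact_force: [-0.2, -0.7, -0.8]
width: 0.0683
finger_force: 0.0
```

Emit:
{"name": "drive_tool", "arguments": {
  "motion": [
    [0.6, -0.0155, -0.0335, -0.01, 0, 0, -3],
    [0.6, -0.0155, -0.0335, -0.02, 0, 0, -3],
    [0.6, -0.0155, -0.0335, -0.02, 0, 0, -3],
    [0.6, -0.0155, -0.0335, -0.02, 0, 0, -3],
    [0.6, -0.0155, -0.0335, -0.01, 0, 0, -3]
  ]
}}

```text
time: 16.03
tool_pos: [0.4147, -0.2498, 0.1967]
ee_rot: [[-0.46, -0.888, -0.001], [-0.888, 0.46, 0.001], [-0.0, 0.001, -1.0]]
contact_force: [1.4, -1.4, -0.0]
width: 0.0701
finger_force: 0.0
```

Emit:
{"name": "drive_tool", "arguments": {
  "motion": [
    [0.6, 0, 0, 0, 0, 0, 0],
    [0.6, 0, 0, 0, 0, 0, 0],
    [0.6, 0, 0, 0, 0, 0, 0]
  ]
}}

```text
time: 16.28
tool_pos: [0.4168, -0.2493, 0.1986]
ee_rot: [[-0.459, -0.889, 0.001], [-0.889, 0.459, -0.0], [-0.0, -0.001, -1.0]]
contact_force: [-0.5, 0.8, -0.8]
width: 0.0703
finger_force: 0.0
```

```bash
python3 - <<'E'
from h import *
d=snap('wrist','w8'); t=snap('top','t8'); o=arm.observe(); print(o['time'],o['tool_pos'],o['ee_rot'][:,1]); print(proj(d,[.415,-.248,.1]),proj(d,[.415,-.248,.055]))
u,v=proj(d,[.415,-.248,.06]).astype(int)
a=cv2.resize(d['frame'][v-75:v+75,u-75:u+75],(500,500),interpolation=2)
b=cv2.resize(t['frame'][170:320,200:480],(290,155),interpolation=2)
o=np.zeros((500,800,3),np.uint8);o[:,:500]=a;o[:155,505:795]=b;cv2.imwrite('pics/c8.png',o[:,:,::-1]);print(u,v)
E
```

```text
16.3833 [ 0.4174655  -0.24843786  0.1987351 ] [-0.88954813  0.45683964 -0.00129034]
[315.54476567 244.32507458] [315.38579968 228.2159958 ]
315 229
```

View pics/c8.png

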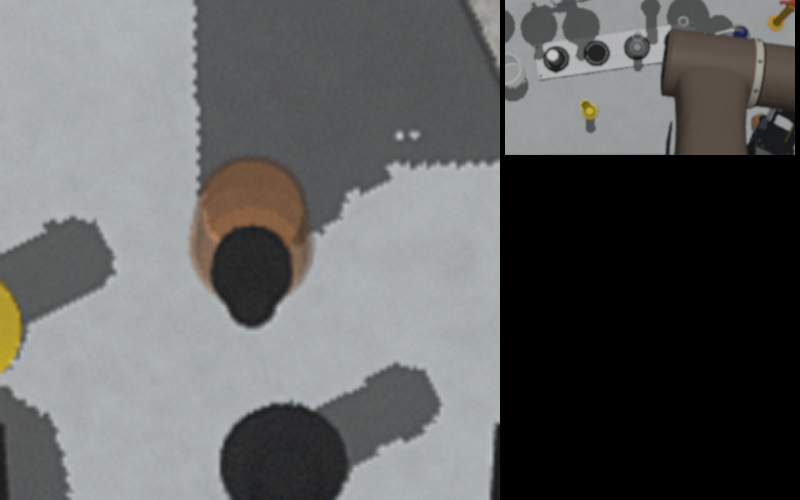

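The dropper's bulb is at wrist pixel (315,246), about 1 mm off the jaw centre, and its square axes can't be seen. I turn 30° so the gripper body clears the yellow and black look-alikes, then descend.

Emit:
{"name": "drive_tool", "arguments": {
  "motion": [
    [0.3, -0.0015, 0.001, 0, 0, 0, -6],
    [0.1, 0, 0, 0, 0, 0, -6],
    [0.1, 0, 0, -0.01, 0, 0, -6],
    [0.1, 0, 0, -0.02, 0, 0, -6],
    [0.1, 0, 0, -0.03, 0, 0, -6]
  ]
}}

```text
time: 16.8
tool_pos: [0.4181, -0.2473, 0.1402]
ee_rot: [[-0.842, -0.539, 0.006], [-0.539, 0.842, -0.002], [-0.005, -0.005, -1.0]]
contact_force: [1.0, -0.2, -0.9]
width: 0.0493
finger_force: 0.0
```

Emit:
{"name": "drive_tool", "arguments": {
  "motion": [
    [0.1, 0, 0, -0.03, 0, 0, 0],
    [0.1, 0, 0, -0.025, 0, 0, 0],
    [0.1, 0, 0, -0.014, 0, 0, 0],
    [-0.1, 0, 0, 0, 0, 0, 0],
    [-0.3, 0, 0, 0, 0, 0, 0]
  ]
}}

```text
time: 17.22
tool_pos: [0.4157, -0.2472, 0.0691]
ee_rot: [[-0.84, -0.543, -0.001], [-0.543, 0.84, -0.0], [0.001, 0.0, -1.0]]
contact_force: [0.3, 0.3, 1.7]
width: 0.0401
finger_force: 0.0
```

Emit:
{"name": "drive_tool", "arguments": {
  "motion": [
    [-0.35, 0, 0, 0, 0, 0, 0],
    [-0.4, 0, 0, 0, 0, 0, 0],
    [-0.46, 0, 0, 0, 0, 0, 0],
    [-0.52, 0, 0, 0, 0, 0, 0],
    [-0.58, 0, 0, 0, 0, 0, 0]
  ],
  "newtons": 6
}}

```text
time: 17.63
tool_pos: [0.4155, -0.248, 0.0697]
ee_rot: [[-0.841, -0.541, 0.001], [-0.541, 0.841, -0.0], [-0.001, -0.001, -1.0]]
contact_force: [-0.0, -0.2, 0.5]
width: 0.0198
finger_force: 0.0
```

Emit:
{"name": "drive_tool", "arguments": {
  "motion": [
    [-0.64, 0, 0, 0, 0, 0, 0],
    [-0.7, 0, 0, 0, 0, 0, 0],
    [-0.76, 0, 0, 0, 0, 0, 0],
    [-1, 0, 0, 0, 0, 0, 0],
    [-1, 0, 0, 0, 0, 0, 0]
  ]
}}

```text
time: 18.05
tool_pos: [0.4153, -0.248, 0.0692]
ee_rot: [[-0.841, -0.541, 0.0], [-0.541, 0.841, -0.0], [-0.0, -0.0, -1.0]]
contact_force: [0.4, 0.9, 3.3]
width: 0.0138
finger_force: 6.0
```

Width is 13.8 mm, so the jaws sit flat on the square. I lift above the others and carry it to pad_2, turning back so the jaws close across the bar.

Emit:
{"name": "drive_tool", "arguments": {
  "motion": [
    [-1, 0, 0, 0.01, 0, 0, 0],
    [-1, 0, 0, 0.03, 0, 0, 0],
    [-1, 0, 0, 0.04, 0, 0, 0],
    [-1, 0, 0, 0.04, 0, 0, 0],
    [-1, 0, 0.01, 0.035, 0, 0, 0]
  ],
  "newtons": 12
}}

```text
time: 18.47
tool_pos: [0.4149, -0.2386, 0.2262]
ee_rot: [[-0.841, -0.54, 0.0], [-0.54, 0.841, -0.0], [0.0, -0.0, -1.0]]
contact_force: [0.8, -0.5, -0.6]
width: 0.0141
finger_force: 12.0
```

Emit:
{"name": "drive_tool", "arguments": {
  "motion": [
    [-1, 0.006, 0.025, 0.005, 0, 0, 6],
    [-1, 0.006, 0.031, 0, 0, 0, 6],
    [-1, 0.006, 0.031, 0, 0, 0, 6],
    [-1, 0.006, 0.031, 0, 0, 0, 6],
    [-1, 0.006, 0.031, 0, 0, 0, 6]
  ]
}}

```text
time: 18.88
tool_pos: [0.4448, -0.0876, 0.229]
ee_rot: [[-0.454, -0.891, -0.0], [-0.891, 0.454, 0.0], [-0.0, 0.0, -1.0]]
contact_force: [1.5, 0.3, -1.2]
width: 0.014
finger_force: 12.0
```

Emit:
{"name": "drive_tool", "arguments": {
  "motion": [
    [-1, 0.006, 0.031, 0, 0, 0, 6],
    [-1, 0.006, 0.031, 0, 0, 0, 6],
    [-1, 0.006, 0.029, 0, 0, 0, 6],
    [-1, 0.0235, 0.0279, 0, 0, 0, 6],
    [-1, 0.0235, 0.0279, 0, 0, 0, 6]
  ]
}}

```text
time: 19.3
tool_pos: [0.51, 0.0595, 0.2293]
ee_rot: [[0.054, -0.999, 0.0], [-0.999, -0.054, 0.001], [-0.001, -0.0, -1.0]]
contact_force: [1.1, -0.3, -0.4]
width: 0.0141
finger_force: 12.0
```

Emit:
{"name": "drive_tool", "arguments": {
  "motion": [
    [-1, 0.0235, 0.0279, 0, 0, 0, 6],
    [-1, 0.0245, 0.0279, 0, 0, 0, 0],
    [-1, 0.016, 0.018, 0, 0, 0, 0],
    [-1, 0.0085, 0.0099, 0, 0, 0, 0],
    [-1, 0, 0, 0, 0, 0, 0]
  ]
}}

```text
time: 19.72
tool_pos: [0.5837, 0.1433, 0.2275]
ee_rot: [[0.153, -0.988, -0.002], [-0.988, -0.153, -0.001], [0.001, 0.002, -1.0]]
contact_force: [0.3, 0.1, 0.8]
width: 0.0141
finger_force: 12.0
```

Emit:
{"name": "drive_tool", "arguments": {
  "motion": [
    [-1, 0, 0, -0.03, 0, 0, 0],
    [-1, 0, 0, -0.04, 0, 0, 0],
    [-1, 0, 0, -0.035, 0, 0, 0],
    [-1, 0, 0, -0.022, 0, 0, 0],
    [-1, 0, 0, 0, 0, 0, 0]
  ]
}}

```text
time: 20.13
tool_pos: [0.5787, 0.1392, 0.0968]
ee_rot: [[0.15, -0.989, -0.009], [-0.989, -0.15, -0.004], [0.002, 0.009, -1.0]]
contact_force: [-1.4, -0.4, -1.4]
width: 0.0136
finger_force: 12.0
```

Emit:
{"name": "drive_tool", "arguments": {
  "motion": [
    [-1, 0, 0, 0, 0, 0, 0],
    [-1, 0, 0, 0, 0, 0, 0]
  ]
}}

```text
time: 20.3
tool_pos: [0.5835, 0.1416, 0.1038]
ee_rot: [[0.152, -0.988, 0.002], [-0.988, -0.152, 0.001], [-0.0, -0.002, -1.0]]
contact_force: [1.5, -0.2, 0.3]
width: 0.014
finger_force: 12.0
```

```bash
python3 - <<'E'
from h import *
s=snap('scene','s9'); w=snap('wrist','w9'); o=arm.observe(); print(o['tool_pos'],o['time'],o['width'])
a=cv2.resize(s['frame'][160:340,250:450],(400,360),interpolation=2); b=cv2.resize(w['frame'],(400,300))
o=np.zeros((360,800,3),np.uint8);o[:,:400]=a;o[:300,400:]=b
cv2.imwrite('pics/c9.png',o[:,:,::-1]); print(proj(w,[.583,.142,.011]),proj(w,[.583,.142,.04]),proj(w,[.583,.142,.076]))
E
```

```text
[0.58380521 0.14198718 0.10434235] 20.4 0.01403740470777586
[314.7894191 245.4869122] [314.73140902 259.59110935] [314.63572448 282.85523725]
```

View pics/c9.png

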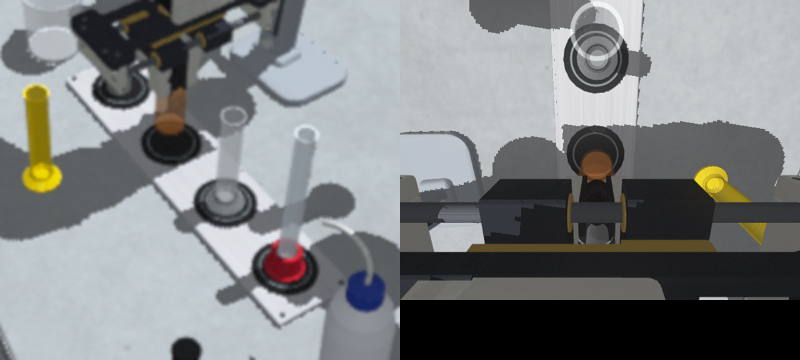

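The dropper hangs upright over pad_2, and the tall and short cylinders stand on theirs. I lower it.

Emit:
{"name": "drive_tool", "arguments": {
  "motion": [
    [-1, 0, 0, -0.01, 0, 0, 0],
    [-1, 0, 0, -0.007, 0, 0, 0],
    [-1, 0, 0, -0.003, 0, 0, 0],
    [-1, 0, 0, 0, 0, 0, 0],
    [-1, 0, 0, 0, 0, 0, 0]
  ]
}}

```text
time: 20.82
tool_pos: [0.5825, 0.1414, 0.0817]
ee_rot: [[0.152, -0.988, -0.001], [-0.988, -0.152, -0.001], [0.0, 0.001, -1.0]]
contact_force: [0.2, 0.3, -1.1]
width: 0.0142
finger_force: 12.0
```

Emit:
{"name": "drive_tool", "arguments": {
  "motion": [
    [-1, 0, 0, -0.001, 0, 0, 0],
    [-1, 0, 0, -0.001, 0, 0, 0],
    [-1, 0, 0, 0, 0, 0, 0],
    [-1, 0, 0, 0, 0, 0, 0]
  ]
}}

```text
time: 21.15
tool_pos: [0.583, 0.1417, 0.0803]
ee_rot: [[0.152, -0.988, 0.001], [-0.988, -0.152, 0.0], [-0.0, -0.001, -1.0]]
contact_force: [0.3, 0.3, 0.6]
width: 0.0141
finger_force: 12.0
```

Emit:
{"name": "drive_tool", "arguments": {
  "motion": [
    [-0.65, 0, 0, 0, 0, 0, 0],
    [-0.6, 0, 0, 0, 0, 0, 0],
    [-0.5, 0, 0, 0, 0, 0, 0],
    [-0.3, 0, 0, 0, 0, 0, 0],
    [-0.1, 0, 0, 0, 0, 0, 0]
  ]
}}

```text
time: 21.57
tool_pos: [0.5826, 0.1415, 0.08]
ee_rot: [[0.152, -0.988, -0.0], [-0.988, -0.152, -0.0], [0.0, 0.0, -1.0]]
contact_force: [-0.1, 0.2, -0.1]
width: 0.0304
finger_force: 0.0
```

Emit:
{"name": "drive_tool", "arguments": {
  "motion": [
    [0, 0, 0, 0, 0, 0, 0],
    [0, 0, 0, 0, 0, 0, 0],
    [0, 0, 0, 0.01, 0, 0, 0],
    [0, 0, 0, 0.03, 0, 0, 0],
    [0, 0, 0, 0.04, 0, 0, 0]
  ]
}}

```text
time: 21.98
tool_pos: [0.5807, 0.1406, 0.1585]
ee_rot: [[0.152, -0.988, -0.006], [-0.988, -0.152, -0.003], [0.002, 0.006, -1.0]]
contact_force: [0.4, 1.0, 1.1]
width: 0.0438
finger_force: 0.0
```

Emit:
{"name": "drive_tool", "arguments": {
  "motion": [
    [0, 0, 0, 0.04, 0, 0, 0],
    [0, -0.02, 0, 0.035, 0, 0, 0],
    [0, -0.04, 0, 0, 0, 0, 0],
    [0, -0.04, 0.01, 0, 0, 0, 0],
    [0, -0.035, 0.02, 0, 0, 0, 0]
  ]
}}

```text
time: 22.4
tool_pos: [0.4458, 0.1702, 0.2362]
ee_rot: [[0.15, -0.989, 0.001], [-0.989, -0.15, 0.001], [-0.001, -0.001, -1.0]]
contact_force: [-0.7, 0.8, 0.2]
width: 0.0438
finger_force: 0.0
```

Emit:
{"name": "drive_tool", "arguments": {
  "motion": [
    [0, -0.025, 0.033, 0.005, 0, 0, 0],
    [0, -0.025, 0.033, 0.005, 0, 0, 0],
    [0, -0.025, 0.033, 0, 0, 0, 0],
    [0, -0.025, 0.033, 0, 0, 0, 0],
    [0, 0, 0, 0, 0, 0, 0]
  ]
}}

```text
time: 22.82
tool_pos: [0.3446, 0.3081, 0.2464]
ee_rot: [[0.157, -0.988, 0.001], [-0.988, -0.157, 0.003], [-0.003, -0.002, -1.0]]
contact_force: [0.3, -1.0, 0.6]
width: 0.044
finger_force: 0.0
```

```bash
python3 - <<'E'
from h import *
s=snap('scene','s10'); t=snap('top','t10'); o=arm.observe(); print(o['tool_pos'],o['time'],o['contact_force'])
a=cv2.resize(s['frame'][140:340,250:475],(450,400),interpolation=2); b=cv2.resize(t['frame'][160:310,180:460],(800-450,188),interpolation=2)
o=np.zeros((595,800,3),np.uint8);o[:400,:450]=a
c=cv2.resize(t['frame'][190:255,220:440],(800,236),interpolation=2); o[:188,450:]=b; o=np.vstack([o[:400],np.zeros((0,800,3),np.uint8),c])[:600]
cv2.imwrite('pics/c10.png',o[:590,:,::-1])
P=np.array([[.568,.2405],[.583,.142],[.598,.0425],[.613,-.0575]])
for n,i,z in(('vial',0,.069),('drop',1,.111),('short',2,.136),('tall',3,.196)):
    print(n,'expected rim top',proj(t,[*P[i],z]).round(1),'scene',proj(s,[*P[i],z]).round(1))
E
```

```text
[0.34660814 0.30478293 0.24584581] 22.9167 [ 1.16234889 -0.90191632  0.30461813]
vial expected rim top [245.4 222. ] scene [309.  183.7]
drop expected rim top [284.9 212. ] scene [335.5 196. ]
short expected rim top [327.3 203.2] scene [365.7 216.9]
tall expected rim top [372.7 189.9] scene [402.8 227.3]
```

View pics/c10.png

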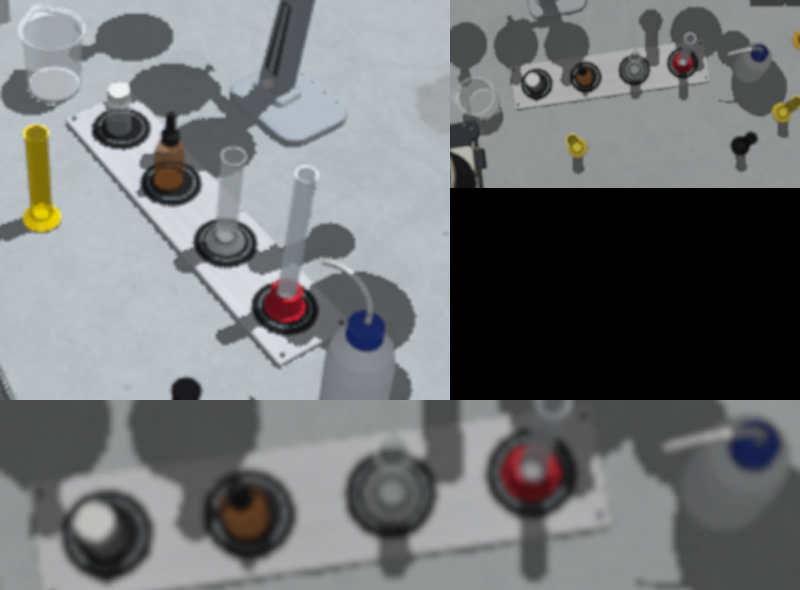

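All four stand upright and centred on their pads. Their rims project within about 1–3 px of the expected positions, and the wash bottle and beaker have not moved. Handing in.

```bash
python3 -c "
from plant import arm
print(arm.finish_job())"
```

```text
the job is handed in; nothing more can be done
None
```

The job is handed in: vial on pad_1, dropper bottle on pad_2, short cylinder on pad_3 and tall cylinder on pad_4 next to the wash bottle, all upright and centred in the last pictures, at about 23 s; the hand-in returned no verdict.

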